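# Close up the sliding bookend on slumped notebooks

## Task

The notebooks in the desktop book rack have slumped against its sliding bookend. Lift the bookend (the lip on its back is made for this) so that its tooth clears the toothed rail, slide it towards the end board until all the notebooks stand upright and close together, and leave its tooth fully home in the notch nearest to them. Do it gently, without forcing the bookend or crushing the notebooks, keep the notebooks in line on the rack, and leave the other things on the desk where they are.

Things in the scene. Friction and masses are not known exactly. Their poses are not given: they have to be found in the camera images.
- book_rack: Desktop book rack, fixed to the desk: wooden base 216 x 200 x 18 mm (own x, y, z; its top is the deck), wooden end board at its +y end, dark steel sliding bookend nearer its -y end, toothed rail along its front (-x) edge, 117 mm in front of the origin. Origin: centre of the base's underside. Its +y is the row direction, from the bookend to the end board.
- carriage (a joint): Travel of the bookend along the rack's +y, m: 0 in the notch where it starts, growing towards the end board. Notches are 12 mm apart (0.012, 0.024, 0.036..). The teeth between them are 6 mm high with steep flanks and pointed crests: it passes them only when lifted. A seated tooth has about 1.7 mm of play each way. Sliding takes about 4.5 N; it stays where it is left.
- bookend (a joint): Lift of the bookend, m: 0 fully home in a notch, above 0.0065 clear of the teeth, 0.011 against the heads of its guide posts (hard stop). It weighs about 2 N and falls back by itself over a notch; if the tooth comes down on a crest it stays up there and has to be lifted and shifted again. Both joints are passive.
- pull_lip (a point): Centre of the rolled outer edge (round, radius 2.8 mm, 69 mm long across the row) of the pull lip: a level steel shelf, 3 mm thick, 64 mm wide, standing 20 mm out from the plate's outer (-y) face, 82 mm above the deck. Some 40 mm below it are the post heads, 70 mm below it the foot. A finger tilted about 40 degrees, pointing down and to +y, reaches under it. Axes as the rack's.
- bookend_face (a point): Middle of the top edge of the bookend plate (160 mm wide, 3.5 mm thick, its top 120 mm above the deck), on the inner face, which looks to +y at the notebooks. Axes as the rack's.
- end_face (a point): Foot of the end board's inner face, at deck height. The row stands between this face and bookend_face. Five notebooks upright and close together are 52.5 mm thick, which leaves about 0.5 mm of room with the bookend in the middle of the notch at carriage = 0.036, the nearest one that it can enter.
- notebook_1: White A5 notebook, 198 x 135 x 10.5 mm, 0.13 kg, standing on its long edge on the rack, next to the end board; loose. Its own y axis points up when it stands upright, its z axis then points along the rack's -y; the origin lies in the cover on its +y side, 68 mm above its lower edge.
- notebook_2: White A5 notebook, 198 x 135 x 10.5 mm, 0.13 kg, standing on its long edge on the rack, second from the end board; loose. Its own y axis points up when it stands upright, its z axis then points along the rack's -y; the origin lies in the cover on its +y side, 68 mm above its lower edge.
- notebook_3: White A5 notebook, 198 x 135 x 10.5 mm, 0.13 kg, standing on its long edge on the rack, in the middle of the row; loose. Its own y axis points up when it stands upright, its z axis then points along the rack's -y; the origin lies in the cover on its +y side, 68 mm above its lower edge.
- notebook_4: White A5 notebook, 198 x 135 x 10.5 mm, 0.13 kg, standing on its long edge on the rack, fourth from the end board; loose. Its own y axis points up when it stands upright, its z axis then points along the rack's -y; the origin lies in the cover on its +y side, 68 mm above its lower edge.
- notebook_5: White A5 notebook, 198 x 135 x 10.5 mm, 0.13 kg, standing on its long edge on the rack, next to the bookend; loose. Its own y axis points up when it stands upright, its z axis then points along the rack's -y; the origin lies in the cover on its +y side, 68 mm above its lower edge.
- stapler: Teal desk stapler, 34 x 135 x 42 mm, loose; origin under its centre. A bystander.
- tape_roll: Roll of masking tape lying flat, 74 mm across, 19 mm high, loose; origin under its centre. A bystander.
- earbud_case: White earbud charging case, 27 x 58 x 40 mm, loose; origin under its centre. A bystander.
Mind the look-alikes: they are no part of the job. Leave any orange look-alike of the notebook_3 alone.

How it is judged:
On the way:
1. the bookend is lifted so that its tooth is clear of the rail's teeth (value of joint bookend above 0.0068 m), for 0.1 s.
At the end, for the whole second after the job is handed in: Bookend in the notch nearest the notebooks (carriage above 0.034 m), tooth home (lift under 1.5 mm); all five notebooks on the deck, at rest, within 4 degrees of upright and 20 mm of the middle of the rack from front to back; the three bystanders within 30 mm of their starts (value of joint carriage above 0.034 m and value of joint bookend below 0.0015 m and angle between each of notebook_1, notebook_2, notebook_3, notebook_4, notebook_5's own y axis and vertical below 0.07 rad and z of notebook_1 in the frame of book_rack between 0.082 and 0.09 m and x of notebook_1 in the frame of book_rack between -0.02 and 0.02 m and y of each of notebook_1, notebook_2, notebook_3, notebook_4, notebook_5 in the frame of book_rack below 0.078 m and linear speed of each of notebook_1, notebook_2, notebook_3, notebook_4, notebook_5 below 0.02 m/s and z of notebook_2 in the frame of book_rack between 0.082 and 0.09 m and x of notebook_2 in the frame of book_rack between -0.02 and 0.02 m and z of notebook_3 in the frame of book_rack between 0.082 and 0.09 m and x of notebook_3 in the frame of book_rack between -0.02 and 0.02 m and z of notebook_4 in the frame of book_rack between 0.082 and 0.09 m and x of notebook_4 in the frame of book_rack between -0.02 and 0.02 m and z of notebook_5 in the frame of book_rack between 0.082 and 0.09 m and x of notebook_5 in the frame of book_rack between -0.02 and 0.02 m and distance of each of stapler, tape_roll, earbud_case from where it was at the start of the episode below 0.03 m); the robot touches nothing.
It fails at once if the bookend is forced (the robot pushes it with more than 40 N) (contact force between any of the fingers, the arm and bookend above 40 N).
It fails at once if the notebooks are crushed (the bookend presses on them with more than 40 N) (contact force between bookend and notebook_5 above 40 N).
It fails at once if a bystander is knocked (moved more than 30 mm) (distance of any of stapler, tape_roll, earbud_case from where it was at the start of the episode above 0.03 m).
It also fails if it takes over 32 s, if anything falls off the work surface, if the arm or the gripper's body presses on something with over 40 N, if the wrist force passes 120 N, or if a joint passes its speed limit or range.

## Robot

A 7-joint arm with a two-finger parallel gripper is mounted at the origin on a cart in front of the work surface, level with it; the furniture and walls round the work are solid. World frame = base frame: x ahead of the robot, y to its left, z up, the work surface at z = 0. Lengths are in m, angles in rad, forces in N, time in s.
With the tool pointing down it reaches from about 0.425 to 0.925 m from the base axis. Payload 6.8 kg.
Tool frame: the origin (TCP) lies at the very end of the fingers, on their centre line; the grasp point (between the pads) lies 19 mm behind it; z points along the fingers, y is the line along which they close (so a half turn about z gives the same grasp; the last joint's range is limited). The gripper opens to 85 mm and grips with 20 to 120 N. Pads are 22 mm wide; open, the fingers measure 114 mm over their backs; the gripper's body (76 mm by 85 mm) begins 54 mm behind the grasp point. The pads swing forward as they close: fully open they stand 13 mm farther back than shut.
Start: joints at [-1.328, 0.477, 0.022, 1.555, -0.011, 1.109, -0.083], TCP at [0.232, 0.634, 0.231] pointing down, gripper open.
Joint ranges: [-2.96, 2.96], [-0.34, 2.1], [-1.41, 1.46], [0.24, 2.44], [-1.37, 4.51], [0.17, 1.92], [-2.96, 2.96]. Speed limits (rad/s): [2.39, 2.39, 3.14, 3.14, 3.14, 3.14, 3.14].

## Interface

Orientations are given as a unit quaternion [w, x, y, z].
In Python, from station import bot gives the robot as it stands.
- The arm moves only by the tool apply_moves, never from a script. Its argument "deltas" is a list of rows, each a list of 3 entries, a list of its own where there are three numbers: the closure, from 0 (fully open) to 1 (shut), then the shift along the tool's x, y, z in units of 0.2 m (1.0 is 0.2 m), then the turn about the tool's z in units of 2 pi rad (1.0 is 2 pi rad). A call has 1 to 12 rows; each row is the pose to reach, as a shift and turn from the pose commanded when the call began, along the tool's axes at that moment, turning the shorter way round; what a row does not reach only later rows make up. A row lasts 1/10 s, in which the tool goes at most 50 mm and 8.59 degrees, less where a joint would pass 70% of its speed; a pose out of reach is approached as far as the arm can. A call with a number of a shift or a turn outside -1 to 1 is refused whole. A call with a gripper value outside its range is refused whole. The fingers move at their own pace and stop on an object; "squeeze" is the grip in N (left out, the last holds). Time passes only in rows, so rows that repeat a pose let the fingers close. It gives the time, the measured TCP pose, the force, the opening and the grip force at its end, in the units of the state.
- bot.get_obs(): the state, without advancing time (a new reading comes with each control period).
- bot.read_camera(name): name is "scene" or "top" or "wrist"; returns a dict with "color" (400x640x3 uint8, red, green, blue), "intrinsics" (3x3 intrinsics, pixels), "pose" (4x4, takes a point from camera to world coordinates); the wrist camera has in their place "hand_eye" (4x4, takes a point from camera to tool coordinates, whose origin is the TCP and whose axes are the flange's). Camera axes: x right, y down, z forward; pixel columns grow to the right and rows downward; lengths in m; the calibration is good to about 2 mm. A picture is of the moment at which its call begins: read the wrist's pose just before it. There is no depth.
- bot.hand_in(): hands the job in; it is judged then, once.
Trained networks look in a picture, given as the dict that the camera call returned (one of the last four; its "shot" number tells which), for a name from the list of things; names that differ only in an ending like _2 or _b are one class to them, and where a whole thing is asked for, a point or a joint stands for the part that bears it (a point fixed in the world has none). Each returns a list of dicts, best first, with "confidence" (0 to 1); they miss things now and then, are a little off and sometimes report something else, mostly with a low value. They report only what shows in the picture. A call takes as long as a camera call. They do not tell look-alikes from the thing itself.
- bot.look_for(picture, target): "point" ([x, y, z] in m, in world coordinates, good to about 4 mm: the middle of the surface that is visible of it).
The state is a dict: "t": time; "q": joint angles; "joint_vel": joint speeds; "joint_torque": joint torques, N m; "eef_pos": TCP position; "tool_rot": TCP orientation; "contact_force": force on the tool from outside, world axes, zero at the start; "torque": the same for the moment, N m; "gripper_width": opening from 0.0 (shut) to 1.0 (fully open); "grasp_force": force on a finger pad.
Only numpy, scipy, OpenCV 4.12 (cv2) and the standard library are available. Lean on these libraries where they do the work, as an engineer would, in place of code of your own. Each camera call takes 0.05 s, during which the arm holds its last target. There are 200 camera calls.

## Working session

There is one attempt and no reset: what is moved stays moved. The work goes in short steps, Python scripts to look and compute and a tool call to move; the robot and the scene stay as the last step left them, time stands still between calls to the robot, and variables do not carry over. Pictures are saved under pics/ and viewed, at most 10 in all, crops included, and the job is handed in when it is done.

Besides the shell and the picture viewer there is one more tool, called after "Request:" as name([rows], argument=value, ...), one row to a line, values as JSON. apply_moves: Moves the arm, as the interface text tells. Its arguments: {"type":"object","properties":{"deltas":{"type":"array","items":{"type":"array"}},"squeeze":{"type":"number"}},"required":["deltas"]}

```bash
mkdir -p pics; ls; python3 - <<'E'
from station import bot
import cv2,numpy as np
o=bot.get_obs();print({k:np.round(v,3).tolist() for k,v in o.items()})
for c in ["scene","top"]:
    p=bot.read_camera(c);cv2.imwrite(f"pics/{c}0.png",p["color"][:,:,::-1])
    print(c,np.round(p["intrinsics"],1).tolist(),np.round(p["pose"],4).tolist())
    for n in ["pull_lip","bookend_face","end_face","book_rack","notebook_3","bookend","stapler","tape_roll","earbud_case"]:
        try: print(n,[(np.round(d["point"],3).tolist(),round(d["confidence"],2)) for d in bot.look_for(p,n)][:6])
        except Exception as e: print(n,e)
E
```

```text
pics
{'t': 0.0, 'q': [-1.328, 0.478, 0.022, 1.556, -0.011, 1.109, -0.083], 'joint_vel': [-0.001, -0.0, -0.001, 0.0, -0.002, 0.002, 0.003], 'joint_torque': [-0.001, -59.645, 1.608, -28.119, 0.012, 0.01, -0.0], 'eef_pos': [0.232, 0.633, 0.23], 'tool_rot': [-0.0, 0.175, 0.985, -0.001], 'contact_force': [-0.204, -0.981, -0.25], 'torque': [0.009, -0.011, -0.022], 'grasp_force': 0.0, 'gripper_width': 1.001}
scene [[399.9, 0.0, 310.7], [0.0, 399.9, 196.1], [0.0, 0.0, 1.0]] [[-0.2255, 0.6672, -0.7099, 1.4739], [0.974, 0.1373, -0.1803, 0.2002], [-0.0228, -0.7321, -0.6808, 1.0525], [0.0, 0.0, 0.0, 1.0]]
pull_lip [([0.565, -0.042, 0.023], 0.62)]
bookend_face []
end_face [([0.598, -0.032, 0.02], 0.78), ([0.607, 0.014, 0.146], 0.38)]
book_rack []
notebook_3 [([0.504, -0.252, 0.006], 0.89), ([0.587, 0.065, 0.136], 0.87), ([0.609, 0.017, 0.147], 0.8), ([0.625, -0.006, 0.149], 0.76), ([0.565, 0.033, 0.108], 0.58)]
bookend [([0.568, -0.04, 0.029], 0.72)]
stapler [([0.565, 0.032, 0.108], 0.29)]
tape_roll [([0.388, 0.363, 0.015], 0.57)]
earbud_case [([0.533, 0.412, 0.034], 0.69)]
top [[479.8, 0.0, 311.4], [0.0, 479.8, 206.3], [0.0, 0.0, 1.0]] [[-0.2931, -0.8471, 0.4433, -0.3204], [-0.9561, 0.2567, -0.1416, 0.2231], [0.0062, -0.4653, -0.8851, 1.7138], [0.0, 0.0, 0.0, 1.0]]
pull_lip [([0.507, -0.048, 0.029], 0.77), ([0.347, 0.378, 0.016], 0.66)]
bookend_face [([0.51, -0.048, 0.033], 0.6)]
end_face [([0.505, -0.001, 0.153], 0.72), ([0.491, -0.033, 0.018], 0.57)]
book_rack [([0.489, -0.031, 0.015], 0.64), ([0.505, -0.048, 0.031], 0.36)]
notebook_3 [([0.521, 0.029, 0.116], 0.63), ([0.503, -0.011, 0.153], 0.63), ([0.49, -0.267, 0.012], 0.58), ([0.512, 0.06, 0.135], 0.56), ([0.509, -0.002, 0.158], 0.45)]
bookend [([0.509, -0.051, 0.031], 0.72), ([0.506, 0.011, 0.147], 0.69)]
stapler [([0.619, -0.509, 0.028], 0.56)]
tape_roll [([0.346, 0.378, 0.016], 0.48), ([0.506, 0.012, 0.15], 0.43)]
earbud_case []
```

View pics/scene0.png

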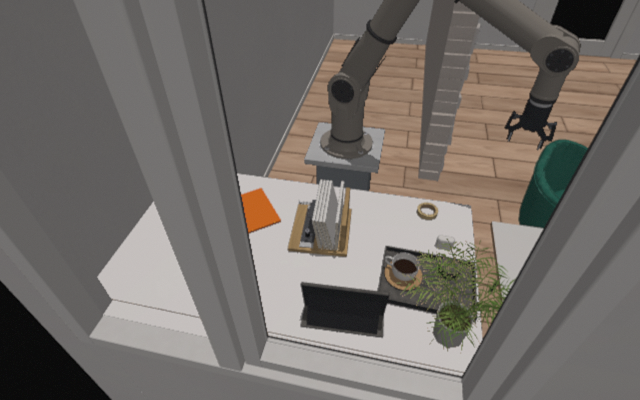

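View pics/top0.png

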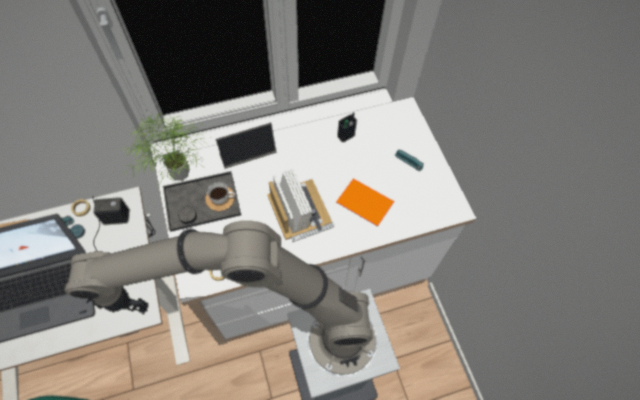

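The scene view (rack at about 320,220) and the top view (298,205) show the rack with its white notebooks, the end board on the left (+y) and the bookend on the right (-y). The flat orange notebook (scene 262,210, top 366,202) is the look-alike. I'll enlarge the rack.

```bash
python3 - <<'E'
import cv2,numpy as np
a=cv2.imread("pics/scene0.png")[170:265,280:370];b=cv2.imread("pics/top0.png")[160:250,255:345]
f=lambda i:cv2.resize(i,(400,int(i.shape[0]*400/90)),interpolation=cv2.INTER_CUBIC)
a,b=f(a),f(b);b=cv2.copyMakeBorder(b,0,a.shape[0]-b.shape[0],0,0,cv2.BORDER_CONSTANT)
cv2.imwrite("pics/crop0.png",np.hstack([a,b]))
E
```

```text
(no output)
```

View pics/crop0.png

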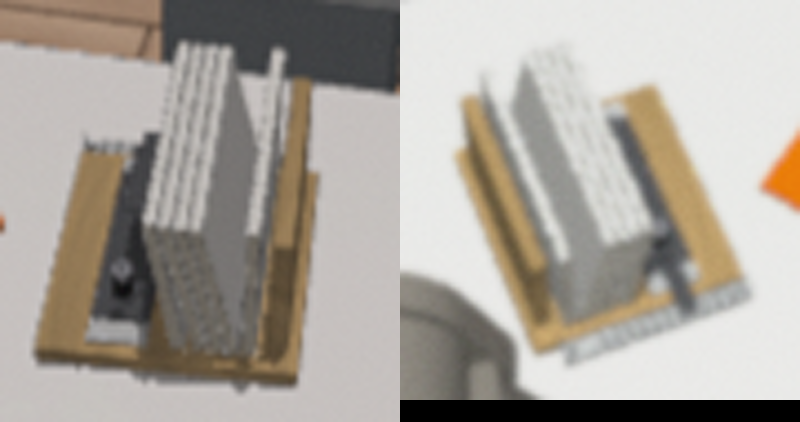

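Four notebooks lean on the bookend, one stands by the end board, and the bookend with its lip faces world -y. I'll fit the rack's pose from the base's corners.

```bash
cat > h.py <<'E'
import numpy as np
from scipy.optimize import least_squares
from scipy.spatial.transform import Rotation as R
from station import bot
C={"scene":bot.read_camera("scene"),"top":bot.read_camera("top")} if 0 else None
K={"scene":np.array([[399.9,0,310.7],[0,399.9,196.1],[0,0,1]]),"top":np.array([[479.8,0,311.4],[0,479.8,206.3],[0,0,1]])}
T={"scene":np.array([[-0.2255,0.6672,-0.7099,1.4739],[0.974,0.1373,-0.1803,0.2002],[-0.0228,-0.7321,-0.6808,1.0525],[0,0,0,1]]),
"top":np.array([[-0.2931,-0.8471,0.4433,-0.3204],[-0.9561,0.2567,-0.1416,0.2231],[0.0062,-0.4653,-0.8851,1.7138],[0,0,0,1]])}
def proj(c,P):
    p=(np.asarray(P)-T[c][:3,3])@T[c][:3,:3]; u=p@K[c].T; return u[...,:2]/u[...,2:]
def rack(v,P):
    P=np.asarray(P,float);return R.from_euler('z',v[2]).apply(P)+[v[0],v[1],0]
E
python3 - <<'E'
from h import *
s=90/400
obs=[("scene",(38,350),(1,-1)),("scene",(297,376),(1,1)),("scene",(83,147),(-1,-1)),("scene",(318,172),(-1,1)),
("top",(657,88),(1,-1)),("top",(748,283),(-1,-1)),("top",(540,350),(-1,1)),("top",(458,150),(1,1))]
off={"scene":(280,170),"top":(255,160)}
px=[((p[0]-(400 if c=="top" else 0))*s+off[c][0],p[1]*s+off[c][1]) for c,p,_ in obs]
def res(v): return np.concatenate([proj(c,rack(v,[.108*k[0],.1*k[1],.018]))-p for (c,_,k),p in zip(obs,px)])
r=least_squares(res,[.53,0,0],loss="soft_l1");print(r.x,np.round(res(r.x).reshape(-1,2),1))
for c in K: 
    m=[i for i,o in enumerate(obs) if o[0]==c]
    print(c,least_squares(lambda v:res(v).reshape(-1,2)[m].ravel(),r.x).x)
E
```

```text
[ 0.53877686 -0.00237517  0.07980966] [[-1.  -1.8]
 [ 0.4 -1.6]
 [-0.2 -0.5]
 [ 0.5 -1.5]
 [ 0.1 -2.1]
 [-0.  -2.1]
 [-1.  -0.1]
 [-1.  -0.6]]
scene [ 0.54475848 -0.00077017  0.08103761]
top [ 0.53308754 -0.00271959  0.07026683]
```

Rack at about (0.539, -0.002), yaw 0.08. The moves keep the tool vertical, because only turns about tool z are possible. So I'll straddle the 69 mm rolled edge with the fingers closing along rack x and hold it lightly by its ends. First I'll travel there.

Request:
apply_moves([
  [0, [-0.1, -0.1, -0.07], 0],
  [0, [-0.27, -0.27, -0.07], 0],
  [0, [-0.44, -0.44, -0.07], 0],
  [0, [-0.61, -0.61, -0.07], 0],
  [0, [-0.78, -0.78, -0.07], 0],
  [0, [-0.87, -0.88, -0.07], 0],
])

```text
t: 1.6
eef_pos: [0.3371, 0.4048, 0.2455]
tool_rot: [0.0, 0.177, 0.984, -0.0]
contact_force: [-0.1, 0.2, 0.5]
gripper_width: 0.999
grasp_force: 0.0
```

Request:
apply_moves([
  [0, [-0.16, -0.16, -0.07], 0],
  [0, [-0.33, -0.33, -0.07], 0],
  [0, [-0.5, -0.5, -0.07], 0],
  [0, [-0.67, -0.67, -0.07], 0],
  [0, [-0.84, -0.84, -0.07], 0],
  [0, [-0.87, -0.88, -0.07], 0],
])

```text
t: 2.2
eef_pos: [0.4399, 0.178, 0.2597]
tool_rot: [0.001, 0.179, 0.984, -0.0]
contact_force: [0.6, 1.1, 0.0]
gripper_width: 0.997
grasp_force: 0.0
```

Request:
apply_moves([
  [0, [-0.16, -0.16, -0.07], 0.02],
  [0, [-0.33, -0.33, -0.07], 0.04],
  [0, [-0.5, -0.5, -0.07], 0.06],
  [0, [-0.67, -0.67, -0.07], 0.08],
  [0, [-0.84, -0.84, -0.07], 0.1],
  [0, [-0.87, -0.88, -0.07], 0.12],
  [0, [-0.87, -0.88, -0.07], 0.14],
  [0, [-0.87, -0.88, -0.07], 0.16],
  [0, [-0.87, -0.88, -0.07], 0.181],
  [0, [-0.87, -0.88, -0.07], 0.181],
  [0, [-0.87, -0.88, -0.07], 0.181],
])

```text
t: 3.3
eef_pos: [0.5408, -0.0408, 0.2733]
tool_rot: [-0.0, 0.676, 0.737, 0.0]
contact_force: [0.5, -0.6, 0.3]
gripper_width: 1.0
grasp_force: 0.0
```

```bash
cat >> h.py <<'E'
def wrist():
    o=bot.get_obs();p=bot.read_camera("wrist")
    M=np.eye(4);q=o["tool_rot"];M[:3,:3]=R.from_quat([q[1],q[2],q[3],q[0]]).as_matrix();M[:3,3]=o["eef_pos"]
    return o,p,M@np.array(p["hand_eye"])
def ray(p,M,u,z):
    d=M[:3,:3]@np.linalg.solve(np.array(p["intrinsics"]),[u[0],u[1],1.]);return M[:3,3]+d*(z-M[2,3])/d[2]
E
python3 - <<'E'
from h import *
import cv2,pickle
o,p,M=wrist();pickle.dump((dict(p),M),open("w1.pkl","wb"))
print(o["t"],np.round(o["eef_pos"],4),np.round(o["tool_rot"],4),np.round(o["q"],2),np.round(M,3).tolist(),np.round(p["intrinsics"],1).tolist())
for n in ["pull_lip","bookend_face","end_face","notebook_3"]: print(n,[(np.round(d["point"],3).tolist(),round(d["confidence"],2)) for d in bot.look_for(p,n)][:5])
cv2.imwrite("pics/w1.png",p["color"][:,:,::-1])
E
```

```text
3.3 [ 0.5408 -0.0408  0.2733] [-0.000e+00  6.757e-01  7.371e-01  1.000e-04] [-0.54  0.24  0.6   1.86 -0.15  1.09  0.2 ] [[0.996, 0.081, 0.027, 0.535], [0.086, -0.946, -0.313, 0.04], [0.0, 0.314, -0.949, 0.416], [0.0, 0.0, 0.0, 1.0]] [[288.4, 0.0, 317.2], [0.0, 288.4, 198.9], [0.0, 0.0, 1.0]]
pull_lip [([0.538, -0.044, 0.028], 0.61)]
bookend_face [([0.537, -0.042, 0.028], 0.77)]
end_face [([0.536, -0.028, 0.078], 0.87)]
notebook_3 [([0.54, -0.0, 0.149], 0.97), ([0.534, 0.029, 0.127], 0.76), ([0.541, 0.01, 0.153], 0.75), ([0.534, 0.057, 0.154], 0.72), ([0.543, -0.009, 0.153], 0.64)]
```

View pics/w1.png

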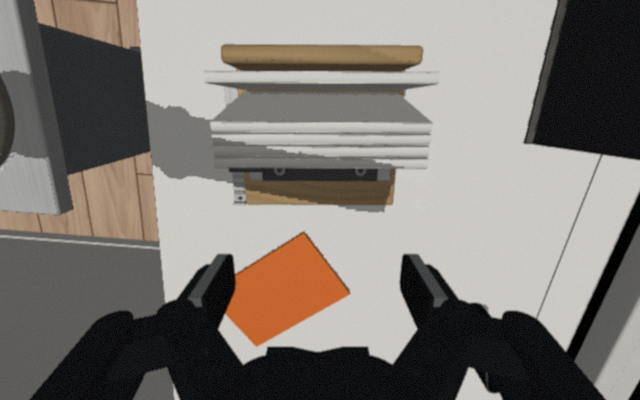

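The wrist view shows the row from above: the end board at row 50, the notebooks at rows 75-165, the post heads at (280,170) and (360,170), and the base's -y edge at row 205. The lip is hidden behind the leaning tops. I'll compute positions from these points.

```bash
python3 - <<'E'
from h import *
import pickle
p,M=pickle.load(open("w1.pkl","rb"))
for n,u,z in [("postL",(280,170),.06),("postR",(361,170),.06),("baseBR",(393,205),.018),("baseBL",(246,204),.018),("end top L in",(224,67),.13),("endtopR in",(422,63),.13),("nb5 topL",(214,166),.151),("nb5 topR",(428,166),.151),("nb4|5 edge",(320,157),.151),("nb1 top",(322,84),.153)]:
    print(n,np.round(ray(p,M,u,z),4))
for v in ([.539,-.002,.08],[.536,-.005,.08]):
  i=np.linalg.inv(M);
  for P in ([.108,-.1,.018],[-.108,-.1,.018],[0,-.0365,.1],[-.0345,-.0365,.1],[0,.078,.153]):
    c=i[:3,:3]@rack(v,P)+i[:3,3];u=np.array(p["intrinsics"])@c;print(v,P,np.round(u[:2]/u[2]))
E
```

```text
postL [ 0.4948 -0.0429  0.06  ]
postR [ 0.5964 -0.0341  0.06  ]
baseBR [ 0.6573 -0.0907  0.018 ]
baseBL [ 0.4429 -0.1076  0.018 ]
end top L in [0.4476 0.0644 0.13  ]
endtopR in [0.626  0.0831 0.13  ]
nb5 topL [ 0.4434 -0.0231  0.151 ]
nb5 topR [ 0.6424 -0.006   0.151 ]
nb4|5 edge [ 0.5412 -0.0062  0.151 ]
nb1 top [0.5373 0.0563 0.153 ]
[0.539, -0.002, 0.08] [0.108, -0.1, 0.018] [391. 206.]
[0.539, -0.002, 0.08] [-0.108, -0.1, 0.018] [244. 206.]
[0.539, -0.002, 0.08] [0, -0.0365, 0.1] [318. 177.]
[0.539, -0.002, 0.08] [-0.0345, -0.0365, 0.1] [287. 177.]
[0.539, -0.002, 0.08] [0, 0.078, 0.153] [319.  58.]
[0.536, -0.005, 0.08] [0.108, -0.1, 0.018] [389. 208.]
[0.536, -0.005, 0.08] [-0.108, -0.1, 0.018] [242. 207.]
[0.536, -0.005, 0.08] [0, -0.0365, 0.1] [315. 180.]
[0.536, -0.005, 0.08] [-0.0345, -0.0365, 0.1] [284. 180.]
[0.536, -0.005, 0.08] [0, 0.078, 0.153] [315.  62.]
```

```bash
python3 - <<'E'
import cv2,numpy as np
a=cv2.imread("pics/w1.png")[140:215,225:405].astype(float)
a=255*(np.clip(a/255,0,1)**.45)
cv2.imwrite("pics/w1c.png",cv2.resize(a.astype(np.uint8),None,fx=4.4,fy=4.4,interpolation=cv2.INTER_CUBIC))
E
```

```text
(no output)
```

View pics/w1c.png

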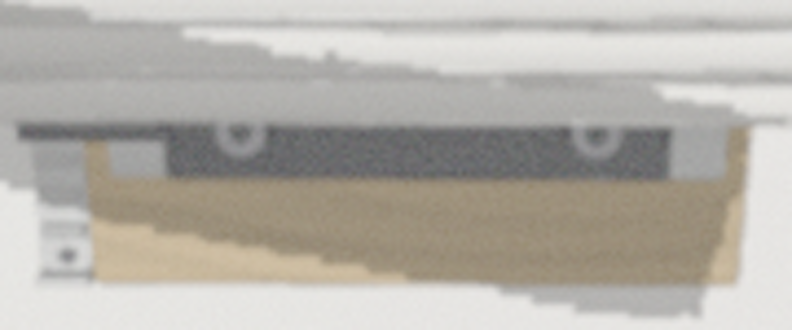

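The lip isn't visible from here because it is hidden under the leaning tops. I'll shift to -y to look under them.

Request:
apply_moves([
  [0, [-0.2, 0, 0], 0],
  [0, [-0.45, 0, 0], 0],
  [0, [-0.65, 0, 0], 0],
  [0, [-0.7, 0, 0], 0],
  [0, [-0.7, 0, 0], 0],
])

```text
t: 4.05
eef_pos: [0.5519, -0.183, 0.2733]
tool_rot: [0.0, 0.679, 0.735, -0.0]
contact_force: [-0.1, 0.8, 0.3]
gripper_width: 1.002
grasp_force: 0.0
```

```bash
python3 - <<'E'
from h import *
import cv2,pickle
o,p,M=wrist();pickle.dump((dict(p),M),open("w2.pkl","wb"))
print(o["t"],np.round(o["eef_pos"],4))
for n in ["pull_lip","bookend_face","end_face"]: print(n,[(np.round(d["point"],3).tolist(),round(d["confidence"],2)) for d in bot.look_for(p,n)][:5])
a=p["color"][:150,200:440,::-1].astype(float);a=255*(a/255)**.5
cv2.imwrite("pics/w2.png",cv2.resize(a.astype(np.uint8),None,fx=3.3,fy=3.3,interpolation=cv2.INTER_CUBIC))
E
```

```text
4.05 [ 0.5519 -0.183   0.2733]
pull_lip [([0.539, -0.032, 0.038], 0.7)]
bookend_face [([0.537, -0.03, 0.041], 0.84)]
end_face [([0.536, -0.039, 0.029], 0.73)]
```

View pics/w2.png

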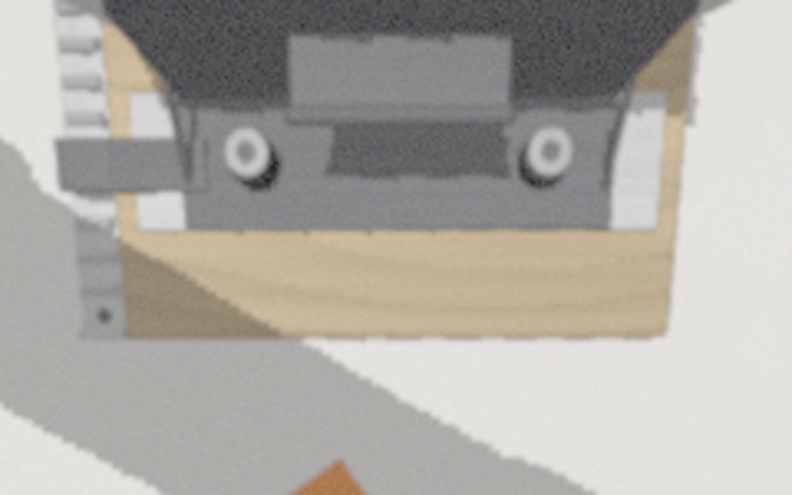

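The lip shows clearly now. In the crop its rolled edge runs from (286,114) to (513,114), with the post heads at (247,152) and (548,152).

```bash
python3 - <<'E'
from h import *
import pickle
p,M=pickle.load(open("w2.pkl","rb"))
for n,u,z in [("rollL",(286,114),.1),("rollR",(513,114),.1),("rollC",(400,114),.1),("shelf back",(400,37),.1),("baseBR",(666,335),.018),("baseBL",(125,337),.018),("postL",(247,152),.06),("postR",(548,152),.06)]:
    print(n,np.round(ray(p,M,(u[0]/3.3+200,u[1]/3.3),z),4))
E
```

```text
rollL [ 0.5118 -0.041   0.1   ]
rollR [ 0.5784 -0.0358  0.1   ]
rollC [ 0.5452 -0.0384  0.1   ]
shelf back [ 0.5436 -0.0188  0.1   ]
baseBR [ 0.6564 -0.091   0.018 ]
baseBL [ 0.4427 -0.1085  0.018 ]
postL [ 0.4949 -0.0456  0.06  ]
postR [ 0.5955 -0.0377  0.06  ]
```

Request:
apply_moves([
  [0, [0.15, 0, 0], 0],
  [0, [0.4, 0.01, 0.1], 0],
  [0, [0.6, 0.02, 0.3], 0],
  [0, [0.711, 0.021, 0.5], 0],
  [0, [0.711, 0.021, 0.7], 0],
  [0, [0.711, 0.021, 0.77], 0],
  [0, [0.711, 0.021, 0.77], 0],
  [0, [0.711, 0.021, 0.77], 0],
])

```text
t: 5.05
eef_pos: [0.5459, -0.0395, 0.1209]
tool_rot: [0.001, 0.678, 0.735, 0.001]
contact_force: [-0.3, -0.5, 1.2]
gripper_width: 1.001
grasp_force: 0.0
```

Request:
apply_moves([
  [0, [0, 0, 0.03], 0],
  [0, [0, 0, 0.06], 0],
  [0, [0, 0, 0.09], 0],
  [0, [0, 0, 0.12], 0],
  [0, [0, 0, 0.15], 0],
  [0, [0, 0, 0.17], 0],
  [0, [0, 0, 0.17], 0],
  [0, [0, 0, 0.17], 0],
])

```text
t: 5.85
eef_pos: [0.5447, -0.0388, 0.0852]
tool_rot: [-0.0, 0.677, 0.736, -0.0]
contact_force: [0.3, -0.2, 0.6]
gripper_width: 1.003
grasp_force: 0.0
```

No contact on the way down. I'll close gradually onto the ends of the rolled edge.

Request:
apply_moves([
  [0.08, [0, 0, 0], 0],
  [0.12, [0, 0, 0], 0],
  [0.14, [0, 0, 0], 0],
  [0.15, [0, 0, 0], 0],
  [0.15, [0, 0, 0], 0],
], squeeze=20)

```text
t: 6.35
eef_pos: [0.5448, -0.0388, 0.0853]
tool_rot: [0.0, 0.677, 0.736, 0.0]
contact_force: [-0.3, 0.2, -0.1]
gripper_width: 0.851
grasp_force: 0.0
```

Request:
apply_moves([
  [0.16, [0, 0, 0], 0],
  [0.17, [0, 0, 0], 0],
  [0.175, [0, 0, 0], 0],
  [0.18, [0, 0, 0], 0],
  [0.18, [0, 0, 0], 0],
])

```text
t: 6.85
eef_pos: [0.5446, -0.0388, 0.0853]
tool_rot: [-0.0, 0.677, 0.736, -0.0]
contact_force: [-0.4, -0.2, -0.2]
gripper_width: 0.823
grasp_force: 0.1
```

Request:
apply_moves([
  [0.185, [0, 0, 0], 0],
  [0.19, [0, 0, 0], 0],
  [0.195, [0, 0, 0], 0],
  [0.195, [0, 0, 0], 0],
])

```text
t: 7.25
eef_pos: [0.5443, -0.0388, 0.0852]
tool_rot: [-0.0, 0.677, 0.736, -0.0]
contact_force: [-2.3, -0.4, 2.0]
gripper_width: 0.807
grasp_force: 1.0
```

Request:
apply_moves([
  [0.2, [0, 0, 0], 0],
  [0.205, [0, 0, 0], 0],
  [0.205, [0, 0, 0], 0],
])

```text
t: 7.55
eef_pos: [0.5442, -0.0389, 0.0852]
tool_rot: [-0.0, 0.677, 0.736, -0.0]
contact_force: [-4.4, -1.1, 3.2]
gripper_width: 0.798
grasp_force: 2.0
```

Request:
apply_moves([
  [0.205, [0, -0.003, 0], 0],
  [0.205, [0, -0.006, 0], 0],
  [0.205, [0, -0.006, 0], 0],
])

```text
t: 7.85
eef_pos: [0.5439, -0.0389, 0.0854]
tool_rot: [0.0, 0.677, 0.736, 0.0]
contact_force: [-1.9, -0.0, 0.4]
gripper_width: 0.793
grasp_force: 1.4
```

Request:
apply_moves([
  [0.21, [0, 0, 0], 0],
  [0.215, [0, 0, 0], 0],
  [0.215, [0, 0, 0], 0],
])

```text
t: 8.15
eef_pos: [0.5439, -0.0389, 0.0855]
tool_rot: [0.0, 0.677, 0.736, 0.0]
contact_force: [-1.6, -0.5, 2.7]
gripper_width: 0.784
grasp_force: 5.2
```

Request:
apply_moves([
  [0.22, [0, -0.003, 0], 0],
  [0.225, [0, -0.003, 0], 0],
  [0.225, [0, -0.003, 0], 0],
])

```text
t: 8.45
eef_pos: [0.5438, -0.0389, 0.0857]
tool_rot: [0.001, 0.677, 0.736, 0.001]
contact_force: [1.6, 0.5, 3.4]
gripper_width: 0.777
grasp_force: 10.9
```

Request:
apply_moves([
  [0.23, [0, 0, 0], 0],
  [0.235, [0, 0, 0], 0],
  [0.235, [0, 0, 0], 0],
])

```text
t: 8.75
eef_pos: [0.5438, -0.0389, 0.0858]
tool_rot: [0.001, 0.677, 0.736, 0.001]
contact_force: [-0.1, -0.3, 6.1]
gripper_width: 0.769
grasp_force: 18.0
```

Grip is 18 N and centred. I'll lift in small steps.

Request:
apply_moves([
  [0.235, [0, 0, -0.01], 0],
  [0.235, [0, 0, -0.02], 0],
  [0.235, [0, 0, -0.025], 0],
  [0.235, [0, 0, -0.025], 0],
])

```text
t: 9.15
eef_pos: [0.5436, -0.0389, 0.0905]
tool_rot: [0.0, 0.677, 0.736, 0.0]
contact_force: [4.6, -0.2, -1.8]
gripper_width: 0.768
grasp_force: 18.1
```

Request:
apply_moves([
  [0.235, [0, 0.003, -0.007], 0],
  [0.235, [0, 0.003, -0.014], 0],
  [0.235, [0, 0.003, -0.019], 0],
  [0.235, [0, 0.003, -0.019], 0],
])

```text
t: 9.55
eef_pos: [0.5436, -0.0389, 0.0943]
tool_rot: [0.0, 0.677, 0.736, 0.0]
contact_force: [4.0, -0.3, -0.9]
gripper_width: 0.77
grasp_force: 18.1
```

```bash
python3 - <<'E'
from h import *
import cv2
a=[]
for c,(x,y) in (("scene",(270,165)),("top",(245,155))):
    p=bot.read_camera(c)["color"][y:y+100,x:x+100,::-1];a.append(cv2.resize(p,(400,400),interpolation=cv2.INTER_CUBIC))
cv2.imwrite("pics/l1.png",np.hstack(a))
E
```

```text
(no output)
```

View pics/l1.png

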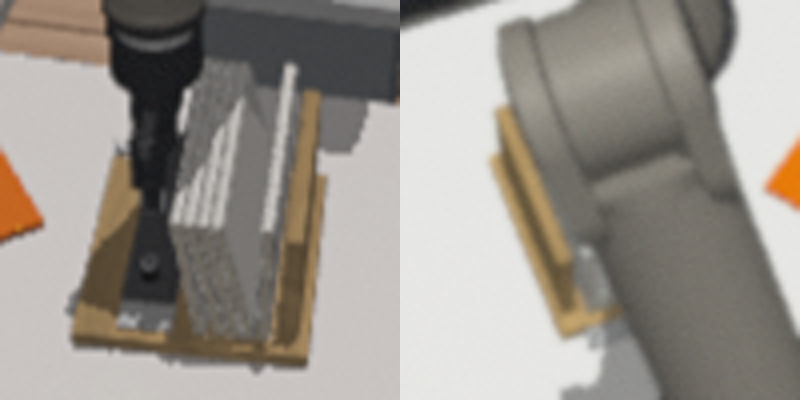

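The gripper holds the lip clear of the notebooks, and estimated lift is 8.5 mm. I'll slide a little and watch the force.

Request:
apply_moves([
  [0.235, [0.008, 0, 0], 0],
  [0.235, [0.016, 0, 0], 0],
  [0.235, [0.024, 0, 0], 0],
  [0.235, [0.03, 0, 0], 0],
])

```text
t: 10.05
eef_pos: [0.5432, -0.0346, 0.0942]
tool_rot: [0.001, 0.678, 0.735, -0.0]
contact_force: [4.9, -4.0, -3.2]
gripper_width: 0.771
grasp_force: 18.1
```

Request:
apply_moves([
  [0.235, [0.01, 0, 0], 0],
  [0.235, [0.02, 0, 0], 0],
  [0.235, [0.03, 0, 0], 0],
  [0.235, [0.04, 0, 0], 0],
  [0.235, [0.05, 0, 0], 0],
  [0.235, [0.06, 0, 0], 0],
  [0.235, [0.07, 0, 0], 0],
  [0.235, [0.08, 0, 0], 0],
])

```text
t: 10.85
eef_pos: [0.5419, -0.0187, 0.0942]
tool_rot: [0.001, 0.678, 0.735, -0.0]
contact_force: [5.3, -5.6, -1.4]
gripper_width: 0.768
grasp_force: 18.1
```

Request:
apply_moves([
  [0.235, [0.01, 0, 0], 0],
  [0.235, [0.02, 0, 0], 0],
  [0.235, [0.03, 0, 0], 0],
  [0.235, [0.04, 0, 0], 0],
  [0.235, [0.05, 0, 0], 0],
  [0.235, [0.055, 0, 0], 0],
])

```text
t: 11.45
eef_pos: [0.5411, -0.0085, 0.0942]
tool_rot: [0.001, 0.678, 0.735, -0.001]
contact_force: [4.6, -7.2, -1.5]
gripper_width: 0.767
grasp_force: 18.1
```

Request:
apply_moves([
  [0.235, [0.005, 0, 0], 0],
  [0.235, [0.01, 0, 0], 0],
  [0.235, [0.015, 0, 0], 0],
  [0.235, [0.015, 0, 0], 0],
])

```text
t: 11.85
eef_pos: [0.5409, -0.0057, 0.0942]
tool_rot: [0.001, 0.678, 0.735, -0.001]
contact_force: [4.2, -5.8, -2.4]
gripper_width: 0.771
grasp_force: 18.1
```

Request:
apply_moves([
  [0.235, [0.004, 0, 0], 0],
  [0.235, [0.008, 0, 0], 0],
  [0.235, [0.008, 0, 0], 0],
])

```text
t: 12.15
eef_pos: [0.5407, -0.0041, 0.0942]
tool_rot: [0.001, 0.678, 0.735, -0.001]
contact_force: [5.1, -6.7, -2.3]
gripper_width: 0.764
grasp_force: 18.1
```

Request:
apply_moves([
  [0.235, [0.003, 0, 0], 0],
  [0.235, [0.006, 0, 0], 0],
  [0.235, [0.006, 0, 0], 0],
])

```text
t: 12.45
eef_pos: [0.5406, -0.003, 0.0942]
tool_rot: [0.001, 0.678, 0.735, -0.001]
contact_force: [4.2, -6.3, -2.4]
gripper_width: 0.765
grasp_force: 18.1
```

Request:
apply_moves([
  [0.235, [0.003, 0, 0], 0],
  [0.235, [0.003, 0, 0], 0],
])

```text
t: 12.65
eef_pos: [0.5406, -0.0025, 0.0942]
tool_rot: [0.001, 0.678, 0.735, -0.001]
contact_force: [5.4, -6.6, -2.9]
gripper_width: 0.767
grasp_force: 18.1
```

```bash
python3 - <<'E'
from h import *
import cv2
print(np.round(bot.get_obs()["contact_force"],1))
a=[]
p=bot.read_camera("scene")["color"][165:265,270:370,::-1];a.append(cv2.resize(p,(500,500),interpolation=cv2.INTER_CUBIC))
p=wrist()[1]["color"][:,:,::-1][0:250,160:460];a.append(cv2.resize(p,(300,250)));a[1]=cv2.copyMakeBorder(a[1],0,250,0,0,cv2.BORDER_CONSTANT)
cv2.imwrite("pics/l2.png",np.hstack(a))
E
```

```text
[ 5.4 -6.6 -2.9]
```

View pics/l2.png

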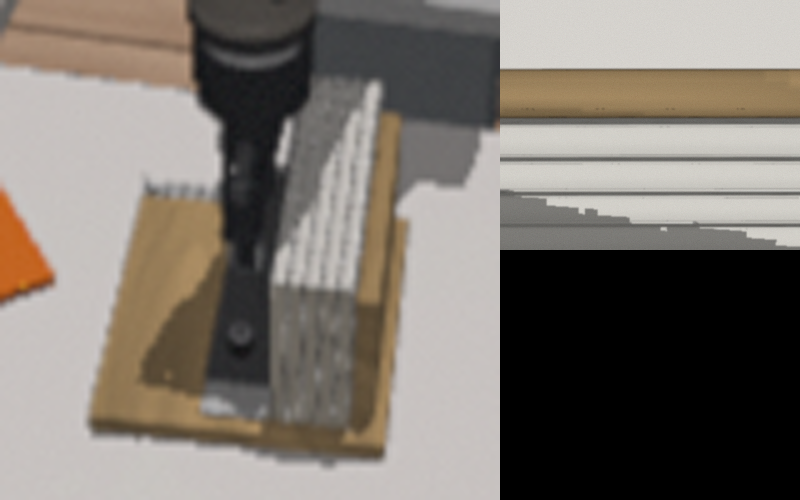

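The notebooks now stand upright and close together, with about 36.5 mm travelled. I'll lower straight down into the notch.

Request:
apply_moves([
  [0.235, [0, 0, 0.007], 0],
  [0.235, [0, 0, 0.014], 0],
  [0.235, [0, 0, 0.02], 0],
  [0.235, [0, 0, 0.02], 0],
])

```text
t: 13.15
eef_pos: [0.5406, -0.0025, 0.0903]
tool_rot: [0.001, 0.678, 0.735, -0.001]
contact_force: [5.0, -7.7, -2.8]
gripper_width: 0.769
grasp_force: 18.2
```

Request:
apply_moves([
  [0.235, [0, 0, 0.007], 0],
  [0.235, [0, 0, 0.014], 0],
  [0.235, [0, 0, 0.02], 0],
  [0.235, [0, 0, 0.02], 0],
])

```text
t: 13.55
eef_pos: [0.5406, -0.0025, 0.0863]
tool_rot: [0.001, 0.678, 0.735, -0.001]
contact_force: [5.0, -6.9, -1.8]
gripper_width: 0.77
grasp_force: 18.2
```

Request:
apply_moves([
  [0.235, [0, 0, 0.004], 0],
  [0.235, [0, 0, 0.006], 0],
  [0.235, [0, 0, 0.006], 0],
])

```text
t: 13.85
eef_pos: [0.5407, -0.0025, 0.0858]
tool_rot: [0.001, 0.678, 0.735, -0.0]
contact_force: [2.4, -5.6, 6.6]
gripper_width: 0.768
grasp_force: 18.4
```

It is seated at the same height as at the start, with the force now upward. I'll open the fingers gradually and withdraw straight up.

Request:
apply_moves([
  [0.225, [0, 0, 0], 0],
  [0.215, [0, 0, 0], 0],
  [0.2, [0, 0, 0], 0],
  [0.17, [0, 0, 0], 0],
  [0.12, [0, 0, 0], 0],
  [0.06, [0, 0, 0], 0],
  [0.03, [0, 0, 0], 0],
  [0.03, [0, 0, 0], 0],
])

```text
t: 14.65
eef_pos: [0.54, 0.0006, 0.0848]
tool_rot: [-0.0, 0.677, 0.736, -0.0]
contact_force: [1.0, -0.3, 0.2]
gripper_width: 0.972
grasp_force: 0.0
```

Request:
apply_moves([
  [0.03, [0, 0, -0.04], 0],
  [0.03, [0, 0, -0.12], 0],
  [0.03, [0, 0, -0.3], 0],
  [0.03, [-0.2, 0, -0.5], 0],
  [0.03, [-0.4, 0, -0.7], 0],
  [0.03, [-0.6, 0, -0.9], 0],
  [0.03, [-0.85, 0, -0.95], 0],
  [0.03, [-0.85, 0, -0.95], 0],
])

```text
t: 15.45
eef_pos: [0.5545, -0.1749, 0.2787]
tool_rot: [0.003, 0.679, 0.734, 0.001]
contact_force: [-0.0, -0.7, 0.0]
gripper_width: 0.971
grasp_force: 0.0
```

```bash
python3 - <<'E'
from h import *
import cv2,pickle
o,p,M=wrist();pickle.dump((dict(p),M),open("w3.pkl","wb"))
print(o["t"],np.round(o["eef_pos"],4))
a=p["color"][:150,200:440,::-1].astype(float);a=cv2.resize((255*(a/255)**.5).astype(np.uint8),(480,300),interpolation=cv2.INTER_CUBIC)
b=cv2.resize(bot.read_camera("scene")["color"][165:265,270:370,::-1],(300,300),interpolation=cv2.INTER_CUBIC)
cv2.imwrite("pics/w3.png",np.hstack([a,b]))
E
```

```text
15.45 [ 0.5545 -0.1749  0.2787]
```

View pics/w3.png

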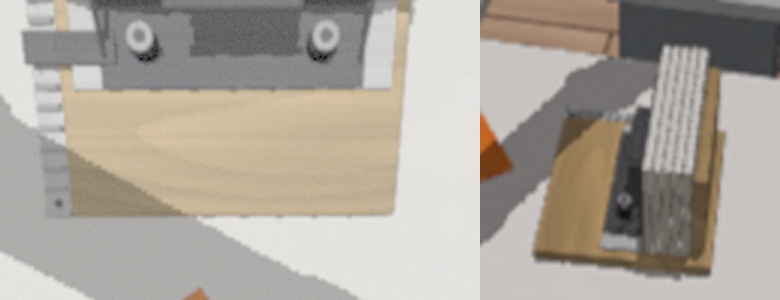

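All five notebooks stand upright, and the tooth arm at (55,47) lies in the rail. As a last check, I'll measure the carriage travel from the posts.

```bash
python3 - <<'E'
from h import *
import pickle
for f,s,pts in (("w2.pkl",3.3,[((247,152),.06),((548,152),.06),((125,337),.018),((666,335),.018),((186,229),.024),((612,229),.024)]),("w3.pkl",2,[((140,37),.06),((324,37),.06),((71,215),.018),((393,213),.018),((104,89),.024),((363,88),.024)])):
    p,M=pickle.load(open(f,"rb"))
    P=np.array([ray(p,M,(u[0]/s+200,u[1]/s),z) for u,z in pts]);d=np.array([-.08,.997,0])
    m=[(P[i]+P[i+1])/2@d for i in (0,2,4)];print("post-edge",m[0]-m[1],"foot-edge",m[2]-m[1])
E
```

```text
post-edge 0.05827687055424598 foot-edge 0.03828540438095182
post-edge 0.09271159892315567 foot-edge 0.07373188887752719
```

```bash
python3 -c "
from station import bot
print(bot.hand_in())"
```

```text
the job is handed in; nothing more can be done
None
```

I lifted the bookend, slid it about 36 mm and lowered it into the 0.036 m notch, and all five notebooks look upright and close together; I handed the job in at about 15.5 s, but hand-in returned no verdict, so whether it passed is unconfirmed.

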